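# Hook the dish tray out of the deep shelf

### The job

Bring the tray with the stack of dishes forward from deep under the wire shelf: first take away the amber bottle that stands in front of it and stand it upright on the black stone slab. Then pick up the tray hook, reach in under the shelf with it, drop its blade over the tray's front lip and drag the tray out with the hook (no fingers on the tray) until at least half of the tray stands out in front of the shelf. Last, set the hook back down on its feet on the bench, clear of the tray, with the dishes still stacked upright in their tray; do not push against the shelf, and leave the other tray, the wash bottle, the spirit lamp and the beaker as they are.

Things in the scene. Friction and masses are not known exactly. Their poses are not given: they have to be found in the camera images.
- shelf: Fixed steel wire bench shelf, 310 wide (y), 280 deep (x), no floor: trays stand on the bench under it. Origin: middle of its front edge at bench level; x points into the shelf (roughly along world +y: the open front faces the robot's right). Wire roof, underside 125 mm above the bench. Legs of 10 mm diameter at y = -155, 0, 155 mm, x = 0 and 280 mm: two bays 145 mm wide, centred at y = -77 and 77 mm.
- shelf_guard (a point): Middle of the top rod of the shelf's upright front guard, 213 mm above the shelf's origin: level rods along the whole front edge at 129, 171 and 213 mm height (6 mm thick) stop anything above 125 mm from reaching in past the front edge. Small bottles are fixed on the roof behind it.
- dish_tray: The tray to fetch, in either bay, known by the stack of dishes in it: open grey plastic tray, 140 (x) x 100 (y) x 42 high, walls and floor 4 mm thick, about 0.35 kg, loose on the bench. Origin: centre of its underside; x points into the shelf to within 3 degrees. Its front lip starts 113 to 126 mm behind the shelf's front edge.
- dish_tray_lip (a point): Middle of the top edge of the dish tray's front wall, at its outer face: 70 mm in front of the tray's origin (-x) and 42 mm above the bench; the wall is 4 mm thick behind it.
- dishes: Stack of five flat round dishes, clear with yellow filling, fixed to one another; 62 diameter, 70 high, 0.12 kg; loose in the rear half of the dish tray, leaving at least 45 mm free behind the front wall. Origin: centre of its underside.
- jar_tray: The other tray, same in shape and size, in the other bay; it holds a squat jar. Origin: centre of its underside. Leave it where it is.
- hook: Tray hook standing on its feet on the bench, 0.2 kg. Origin: underside of its foot, under the handle; x along the shaft to the blade, z up. Foot 40 (x) x 36 (y) x 5 high; steel shaft 8 x 8 mm at 40 to 48 mm height from handle to blade; blade: flat upright plate 4 (x) x 44 (y) mm, height 0 to 48 mm, at x = 165 mm. No pose while held.
- hook_grip (a point): Middle of the hook's upright black handle block, 32 mm above the hook's origin; block 36 (x) x 14 (y) mm, height 5 to 59 mm, pinched across its 14 mm. With the blade over the lip the handle is centred only some 15 to 40 mm in front of the shelf's guard, so the gripper has to lean back from the shelf by 30 to 40 degrees.
- hook_blade (a point): Middle of the lower edge of the hook's blade: 165 mm along the hook's x from its origin, at the height of its origin.
- bottle: Amber glass bottle with black cap, 48 diameter with straight sides up to 66 mm height, cap 23 diameter, 115 high in all, 0.2 kg, standing on the bench in front of the dish tray's bay, in the tray's way. Origin: centre of its underside.
- slab: Fixed black stone slab, 120 x 120 x 25 high, at the robot's right, side by side with the hook (either may be the nearer). Origin: centre of its underside; its top is 25 mm above the bench.
- wash_bottle: Bystander: white wash bottle with a thin bent spout, 58 diameter, 165 high, in front of the other bay. Origin: centre of its underside.
- lamp: Bystander: squat glass spirit lamp, 80 diameter, 80 high. Origin: centre of its underside.
- beaker: Bystander: clear plastic beaker, 68 diameter, 75 high. Origin: centre of its underside.
Things that resemble listed ones, but are neither listed nor needed, are in the scene too. What is shaped like the dishes but blue or pink is not meant.

How it is judged:
By the outcome, as a careful person would: the job done as asked, in the order asked, and still so for the second after the job is handed in, with the robot touching nothing.
It also fails if it takes over 72 s, if anything falls off the work surface, if the arm or the gripper's body presses on something with over 40 N, if the wrist force passes 120 N, or if a joint passes its speed limit or range.

### The arm

A 6-joint arm with a two-finger parallel gripper is mounted at the origin on the work surface. World frame = base frame: x ahead of the robot, y to its left, z up, the work surface at z = 0. Lengths are in m, angles in rad, forces in N, time in s.
With the tool pointing down it reaches from about 0.3 to 0.75 m from the base axis. Payload 8.5 kg.
Tool frame: the origin (TCP) lies midway between the tips of the shut fingers; the grasp point (between the pads) lies 19 mm behind it (ctrl.pinch_z is the distance from the TCP to the grasp point, in m); z points along the fingers, y is the line along which they close (so a half turn about z gives the same grasp; the last joint's range is limited). The gripper opens to 85 mm and grips with 20 to 120 N. Pads are 22 mm wide; open, the fingers measure 114 mm over their backs; the gripper's body (76 mm by 85 mm) begins 54 mm behind the grasp point. The pads swing forward as they close: fully open they stand 13 mm farther back than shut.
Start: joints at [-1.561, 0.381, 1.297, -0, 1.464, -0.215], TCP at [0.123, -0.536, 0.231] pointing down, gripper open.
Joint ranges: [-3.11, 3.11], [-0.89, 2.33], [0.22, 2.48], [-1.42, 4.56], [0.17, 2.85], [-2.88, 2.88]. Speed limits (rad/s): [2.39, 2.39, 3.14, 3.14, 3.14, 3.14].

### API

Orientations are given as a unit quaternion [x, y, z, w].
In Python, from rig import ctrl, snapshot, get_calibration, workorder, nets gives the robot as it stands.
- The arm moves only by the tool step_arm, never from a script. Its arguments are lists of equal length, an entry for each row: "gripper": the opening, from 0 (shut) to 1 (fully open); "linear": the shift along the tool's x, y, z in units of 40 mm (1.0 is 40 mm), a list of three; "twist": the turn, a rotation vector about the tool's x, y, z in units of 6 degrees (1.0 is 6 degrees), a list of three. In form: {"gripper": [gripper, ...], "linear": [[tx, ty, tz], ...], "twist": [[wx, wy, wz], ...]}. A call has 1 to 5 rows; each row shifts and turns the commanded pose from where the row before left it, along the tool's axes as they then stand; what a row does not reach is not made up. A row lasts 1/12 s, in which the tool goes at most 41.7 mm and 7.16 degrees, less where a joint would pass 70% of its speed; a pose out of reach is approached as far as the arm can. A call is refused whole if a number of a shift passes 1 or a number of a turn 1, either way. A call with a gripper value outside its range is refused whole. The fingers move at their own pace and stop on an object; the grip force is fixed at half the most. Time passes only in rows, so rows that do not move let the fingers close. It gives the time, the measured TCP pose, the force and the opening at its end, in the units of the state.
- ctrl.get_state(): the state, without advancing time (a new reading comes with each control period).
- snapshot(name): name is "scene" or "top" or "wrist"; returns the picture (400x640x3 uint8, red, green, blue); there is no depth.
- get_calibration(name): a dict with "K" (3x3 intrinsics, pixels), "k1" (the pictures are not rectified: a ray, as slopes to the right and down, at radius r is drawn at 1 + k1 r^2 times it, then the intrinsics apply), "extrinsics" (4x4, takes a point from camera to world coordinates); the wrist camera has in their place "tool_from_camera" (4x4, takes a point from camera to tool coordinates, whose origin is the TCP and whose axes are the flange's). Camera axes: x right, y up, looking along -z (the intrinsics and any distortion apply to the point x, -y, -z); pixel columns grow to the right and rows downward; lengths in m; the calibration is good to about 2 mm. A picture is of the moment at which its call begins: read the wrist's pose just before it. get_calibration takes no time and is no camera call.
- workorder.finish_job(): hands the job in, once; it reports no verdict.
Trained networks look in the newest picture that a camera, given by its name, has taken for a name from the list of things; names that differ only in an ending like _2 or _b are one class to them, and where a whole thing is asked for, a point or a joint stands for the part that bears it (a point fixed in the world has none). Each returns a list of dicts, best first, with "conf" (0 to 1); they miss things now and then, are a little off and sometimes report something else, mostly with a low value. They report only what shows in the picture. A call takes as long as a camera call. They do not tell look-alikes from the thing itself.
- nets.boxes_of(camera, name): "point" ([x, y, z] in m, in the coordinates of the camera as it stood for that picture, good to about 4 mm: the middle of the surface that is visible of it).
- nets.landmark_of(camera, name): "point" ([x, y, z] in m, in the coordinates of the camera as it stood for that picture, good to about 4 mm: a listed point, or the origin of a listed thing).
The state is a dict: "clock": time; "joints": joint angles; "dq": joint speeds; "tau": joint torques, N m; "tool_pos": TCP position; "tcp_rot": TCP orientation; "wrist_force": force on the tool from outside, world axes, zero at the start; "moment": the same for the moment, N m; "finger_gap": finger opening in m.
Only numpy, scipy, OpenCV 4.12 (cv2) and the standard library are available. Lean on these libraries where they do the work, as an engineer would, in place of code of your own. Each camera call takes 0.05 s, during which the arm holds its last target. There are 200 camera calls.

## Working session

There is one attempt and no reset: what is moved stays moved. The work goes in short steps, Python scripts to look and compute and a tool call to move; the robot and the scene stay as the last step left them, time stands still between calls to the robot, and variables do not carry over. Pictures are saved under pics/ and viewed, on a budget of 10 in all, crops included, one or two more only if the job needs it, and the job is handed in when it is done.

Besides the shell and the picture viewer there is one more tool, called after ">>>" as a command line: name --argument value ..., lists and objects as JSON in quotes. step_arm: Moves the arm, as the interface text tells. Its arguments: {"type":"object","properties":{"gripper":{"type":"array","items":{"type":"number"}},"linear":{"type":"array","items":{"type":"array","items":{"type":"number"}}},"twist":{"type":"array","items":{"type":"array","items":{"type":"number"}}}},"required":["gripper","linear","twist"]}

```bash
ls; mkdir -p pics; cat > h.py <<'E'
import numpy as np, cv2
from scipy.spatial.transform import Rotation as R
from rig import ctrl, snapshot, get_calibration, workorder, nets
def Tcam(c):
    k=get_calibration(c)
    if 'extrinsics' in k: return np.array(k['extrinsics'])
    s=ctrl.get_state(); T=np.eye(4); T[:3,:3]=R.from_quat(s['tcp_rot']).as_matrix(); T[:3,3]=s['tool_pos']
    return T@np.array(k['tool_from_camera'])
def shot(c,f=None):
    T=Tcam(c); im=snapshot(c)
    if f: cv2.imwrite('pics/'+f,im[:,:,::-1])
    return T
def look(c,T,names,kind='landmark_of',n=2):
    for m in names:
        for d in getattr(nets,kind)(c,m)[:n]:
            p=T@np.r_[d['point'],1]; print(c,kind[:3],m,round(d['conf'],2),np.round(p[:3]*1000).astype(int))
def px(c,T,P):
    k=get_calibration(c); p=np.linalg.inv(T)@np.r_[P,1]; a,b=p[0]/-p[2],-p[1]/-p[2]; f=1+k['k1']*(a*a+b*b); K=np.array(k['K'])
    return K[0,0]*a*f+K[0,2],K[1,1]*b*f+K[1,2]
E
python3 - <<'E'
from h import *
s=ctrl.get_state(); print(s, ctrl.pinch_z); print(R.from_quat(s['tcp_rot']).as_matrix().round(3))
N=['shelf','shelf_guard','dish_tray','dish_tray_lip','dishes','jar_tray','hook','hook_grip','hook_blade','bottle','slab','wash_bottle','lamp','beaker']
for c in ['scene','top']:
    T=shot(c,c+'0.png'); print(c,T.round(2).tolist()); look(c,T,N)
E
```

```text
pics
{'clock': 0.0, 'joints': array([-1.56130875e+00,  3.81211691e-01,  1.29826620e+00, -9.93864824e-06,
        1.46359944e+00, -2.15292527e-01]), 'dq': array([-5.85261592e-04, -1.01735314e-03,  1.34839162e-03,  2.13663292e-04,
       -4.55292433e-05, -5.87869863e-04]), 'tau': array([ 1.54576974e-03, -4.48460841e+01, -2.31276494e+01, -1.77750126e-04,
        4.66302343e-03, -7.64100446e-05]), 'tool_pos': array([ 0.12258693, -0.53586248,  0.23070152]), 'tcp_rot': array([ 9.93690550e-01,  1.12154091e-01,  7.13394038e-05, -7.38918631e-04]), 'wrist_force': array([0.32767085, 0.05322102, 0.40442214]), 'moment': array([-0.00927515, -0.01623853,  0.00867771]), 'finger_gap': 0.08517512454438418} 0.0187
[[ 0.975  0.223 -0.   ]
 [ 0.223 -0.975  0.001]
 [ 0.    -0.001 -1.   ]]
scene [[0.7, -0.44, 0.56, 1.1], [0.71, 0.44, -0.55, -0.48], [-0.0, 0.79, 0.62, 0.73], [0.0, 0.0, 0.0, 1.0]]
scene lan shelf 0.71 [ 447 -359   30]
scene lan shelf_guard 0.87 [603 128 211]
scene lan dish_tray 0.78 [669 317  -5]
scene lan dish_tray 0.73 [ 452 -366    0]
scene lan dish_tray_lip 0.71 [673 249  44]
scene lan d
[... 549 characters left out ...]
48], [-1.0, 0.02, 0.02, 0.07], [0.02, 0.08, 1.0, 1.3], [0.0, 0.0, 0.0, 1.0]]
top lan shelf 0.55 [602 133   1]
top lan shelf 0.4 [661 347   3]
top lan shelf_guard 0.64 [598 129 210]
top lan shelf_guard 0.63 [ 444 -195   -5]
top lan dish_tray 0.74 [669 319  -2]
top lan dish_tray 0.25 [600 130   1]
top lan dish_tray_lip 0.68 [676 249  40]
top lan dishes 0.71 [605 502   0]
top lan dishes 0.6 [496 456   2]
top lan hook 0.8 [ 447 -365   -2]
top lan hook_grip 0.76 [ 448 -357   34]
top lan hook_blade 0.69 [ 444 -199   -4]
top lan hook_blade 0.65 [704  11   0]
top lan bottle 0.64 [703  10  -1]
top lan slab 0.62 [ 602 -348   -1]
top lan wash_bottle 0.83 [518  54   0]
top lan lamp 0.85 [ 752 -170    0]
```

View pics/scene0.png

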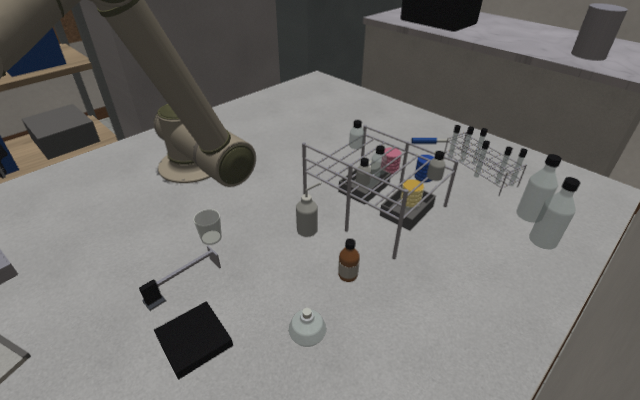

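View pics/top0.png

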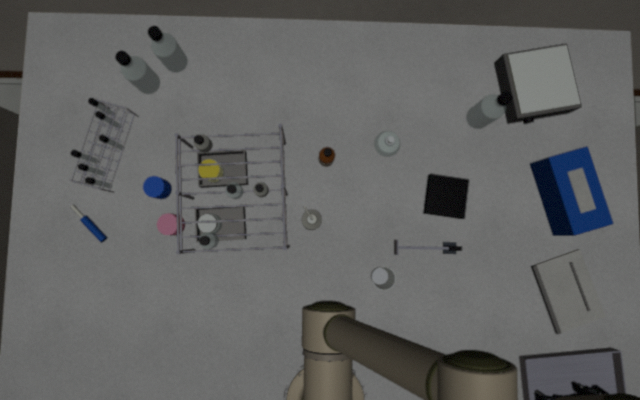

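Scene: the dish tray (yellow stack) is in the bay at x≈670, with the amber bottle at (705,12) in front of it. The hook lies along +y from (447,-363), and the slab is at (603,-348). I'll write a planner that prints the rows.

```bash
cat >> h.py <<'E'
def ori(lean,sy=1,yaw=0):
    """tool z = down, leaned toward +y by lean deg; tool y = sy*world x; yaw about world z"""
    a=np.radians(lean); z=np.array([0,np.sin(a),-np.cos(a)]); y=np.array([sy,0,0.]); 
    return R.from_euler('z',yaw,degrees=True)*R.from_matrix(np.c_[np.cross(y,z),y,z])
def plan(way,maxstep=38,maxrot=5.8):
    """way: list of (pinch xyz mm, Rotation, [maxstep]); prints rows for step_arm"""
    s=ctrl.get_state(); q=R.from_quat(s['tcp_rot']); p=np.array(s['tool_pos'])*1000
    for w in way:
        q1=w[1]; p1=np.array(w[0],float)+1000*ctrl.pinch_z*q1.as_matrix()[:,2]; ms=w[2] if len(w)>2 else maxstep
        rv=(q.inv()*q1).as_rotvec(degrees=True); n=int(np.ceil(max(np.linalg.norm(p1-p)/ms,np.linalg.norm(rv)/maxrot,1)))
        d=R.from_rotvec(rv/n,degrees=True); dp=(p1-p)/n; L=[]
        for i in range(n):
            L.append((q.inv().apply(dp)/40).round(2).tolist()); q=q*d
        print('to',np.round(w[0]),'n',n,'twist',(rv/n/6).round(3).tolist())
        if np.linalg.norm(rv)<.5: print('  lin each',L[0])
        else: print('  lin',L)
        p,q=p1,q1
def where():
    s=ctrl.get_state(); M=R.from_quat(s['tcp_rot']).as_matrix()
    print('t',round(s['clock'],2),'pinch',np.round((s['tool_pos']-ctrl.pinch_z*M[:,2])*1000,1),'z',M[:,2].round(3),'y',M[:,1].round(3),'F',np.round(s['wrist_force'],1),'gap',round(s['finger_gap']*1000,1),'j',np.round(s['joints'],2))
E
python3 - <<'E'
from h import *
print(np.array(get_calibration('wrist')['tool_from_camera']).round(3))
for sy in (1,-1):
    print(sy); plan([((480,-330,230),ori(45,sy))])
E
```

```text
[[ 0.     0.949  0.314  0.081]
 [ 1.     0.    -0.001  0.001]
 [-0.001  0.314 -0.949 -0.142]
 [ 0.     0.     0.     1.   ]]
1
to [ 480 -330  230] n 16 twist [0.314, 0.394, -0.759]
  lin [[0.62, -0.21, 0.02], [0.63, -0.16, 0.05], [0.64, -0.11, 0.09], [0.64, -0.05, 0.11], [0.64, 0.0, 0.14], [0.63, 0.06, 0.17], [0.62, 0.12, 0.19], [0.6, 0.17, 0.21], [0.57, 0.22, 0.23], [0.54, 0.28, 0.24], [0.51, 0.33, 0.25], [0.47, 0.37, 0.26], [0.43, 0.42, 0.27], [0.38, 0.46, 0.27], [0.33, 0.5, 0.27], [0.28, 0.53, 0.27]]
-1
to [ 480 -330  230] n 19 twist [0.352, -0.281, 0.85]
  lin [[0.52, -0.18, 0.02], [0.51, -0.22, 0.01], [0.48, -0.27, 0.01], [0.46, -0.31, 0.0], [0.43, -0.35, 0.0], [0.4, -0.38, 0.0], [0.36, -0.42, 0.01], [0.32, -0.45, 0.01], [0.28, -0.47, 0.02], [0.24, -0.5, 0.03], [0.2, -0.51, 0.04], [0.15, -0.53, 0.06], [0.11, -0.54, 0.07], [0.06, -0.54, 0.09], [0.01, -0.54, 0.11], [-0.03, -0.54, 0.13], [-0.07, -0.53, 0.15], [-0.11, -0.51, 0.17], [-0.15, -0.49, 0.19]]
```

```bash
python3 - <<'E'
from h import *
plan([((520,-260,240),ori(45,1)),((704,-85,190),ori(45,1))])
E
```

```text
to [ 520 -260  240] n 16 twist [0.314, 0.394, -0.759]
  lin [[0.71, -0.3, 0.01], [0.73, -0.24, 0.05], [0.74, -0.18, 0.08], [0.75, -0.12, 0.12], [0.75, -0.06, 0.15], [0.75, 0.01, 0.18], [0.73, 0.07, 0.21], [0.72, 0.14, 0.24], [0.69, 0.2, 0.26], [0.66, 0.27, 0.28], [0.63, 0.33, 0.3], [0.59, 0.38, 0.31], [0.54, 0.44, 0.32], [0.49, 0.49, 0.33], [0.43, 0.54, 0.33], [0.38, 0.58, 0.33]]
to [704 -85 190] n 7 twist [0.0, 0.0, 0.0]
  lin each [0.32, 0.66, 0.57]
```

>>> step_arm --gripper '[1,1,1,1,1]' --linear '[[0.71,-0.3,0.01],[0.73,-0.24,0.05],[0.74,-0.18,0.08],[0.75,-0.12,0.12],[0.75,-0.06,0.15]]' --twist '[[0.314,0.394,-0.759],[0.314,0.394,-0.759],[0.314,0.394,-0.759],[0.314,0.394,-0.759],[0.314,0.394,-0.759]]'

```text
clock: 1.92
tool_pos: [0.2481, -0.4452, 0.23]
tcp_rot: [0.943, 0.306, 0.093, -0.093]
wrist_force: [-0.9, 0.3, 0.0]
finger_gap: 0.0851
```

>>> step_arm --gripper '[1,1,1,1,1]' --linear '[[0.75,0.01,0.18],[0.73,0.07,0.21],[0.72,0.14,0.24],[0.69,0.2,0.26],[0.66,0.27,0.28]]' --twist '[[0.314,0.394,-0.759],[0.314,0.394,-0.759],[0.314,0.394,-0.759],[0.314,0.394,-0.759],[0.314,0.394,-0.759]]'

```text
clock: 2.33
tool_pos: [0.3723, -0.355, 0.229]
tcp_rot: [0.839, 0.481, 0.18, -0.18]
wrist_force: [0.0, -0.6, -0.4]
finger_gap: 0.0851
```

>>> step_arm --gripper '[1,1,1,1,1]' --linear '[[0.63,0.33,0.3],[0.59,0.38,0.31],[0.54,0.44,0.32],[0.49,0.49,0.33],[0.43,0.54,0.33]]' --twist '[[0.314,0.394,-0.759],[0.314,0.394,-0.759],[0.314,0.394,-0.759],[0.314,0.394,-0.759],[0.314,0.394,-0.759]]'

```text
clock: 2.75
tool_pos: [0.4965, -0.2647, 0.2279]
tcp_rot: [0.687, 0.629, 0.257, -0.257]
wrist_force: [0.6, -1.1, 0.5]
finger_gap: 0.0854
```

>>> step_arm --gripper '[1,1]' --linear '[[0.38,0.58,0.33],[0,0,0]]' --twist '[[0.314,0.394,-0.759],[0,0,0]]'

```text
clock: 2.92
tool_pos: [0.5232, -0.2443, 0.2262]
tcp_rot: [0.65, 0.656, 0.271, -0.272]
wrist_force: [-0.2, -0.3, -0.8]
finger_gap: 0.0854
```

```bash
python3 - <<'E'
from h import *
where()
plan([((704,-85,190),ori(45,1))])
E
```

```text
t 2.92 pinch [ 523.3 -257.5  239.4] z [-0.005  0.709 -0.705] y [1.    0.008 0.001] F [-0.2 -0.3 -0.8] gap 85.4 j [-0.86  0.66  1.03  0.54  2.04 -0.77]
to [704 -85 190] n 7 twist [-0.007, -0.004, 0.009]
  lin [[0.3, 0.65, 0.56], [0.31, 0.65, 0.56], [0.31, 0.65, 0.56], [0.31, 0.65, 0.56], [0.31, 0.65, 0.56], [0.31, 0.65, 0.56], [0.31, 0.65, 0.56]]
```

>>> step_arm --gripper '[1,1,1,1,1]' --linear '[[0.31,0.65,0.56],[0.31,0.65,0.56],[0.31,0.65,0.56],[0.31,0.65,0.56],[0.31,0.65,0.56]]' --twist '[[0,0,0],[0,0,0],[0,0,0],[0,0,0],[0,0,0]]'

```text
clock: 3.33
tool_pos: [0.6512, -0.1235, 0.192]
tcp_rot: [0.654, 0.653, 0.27, -0.27]
wrist_force: [0.3, -0.2, -0.8]
finger_gap: 0.0853
```

>>> step_arm --gripper '[1,1,1]' --linear '[[0.31,0.65,0.56],[0.31,0.65,0.56],[0,0,0]]' --twist '[[0,0,0],[0,0,0],[0,0,0]]'

```text
clock: 3.58
tool_pos: [0.7043, -0.0701, 0.176]
tcp_rot: [0.652, 0.654, 0.27, -0.272]
wrist_force: [0.3, -0.2, -0.1]
finger_gap: 0.0854
```

```bash
python3 - <<'E'
from h import *
where()
T=shot('wrist','w1.png'); look('wrist',T,['bottle','dish_tray_lip','shelf_guard','shelf','dish_tray'],n=2); look('wrist',T,['bottle'],'boxes_of',1)
plan([((708,-47,115),ori(45,1)),((708,12,56),ori(45,1),20)])
E
```

```text
t 3.58 pinch [704.4 -83.3 189.2] z [-0.004  0.708 -0.707] y [ 1.     0.004 -0.001] F [ 0.3 -0.2 -0.1] gap 85.4 j [-0.5   0.84  0.82  0.7   1.86 -0.43]
wrist lan bottle 0.8 [712  12   3]
wrist lan dish_tray_lip 0.66 [673 250  41]
wrist lan shelf 0.7 [597 127   3]
wrist lan dish_tray 0.84 [670 316  -3]
wrist box bottle 0.77 [711   0  80]
to [708 -47 115] n 3 twist [0.006, 0.004, -0.004]
  lin each [-0.2, 0.05, 0.71]
to [708  12  56] n 5 twist [0.0, 0.0, 0.0]
  lin each [0.0, 0.0, 0.42]
```

View pics/w1.png

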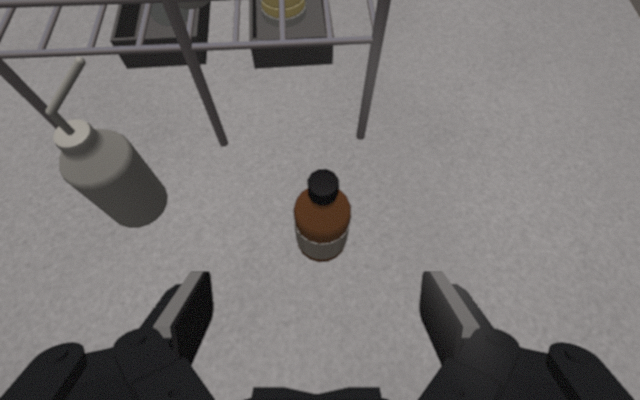

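The picture shows the bottle centred between the fingers (cap at 323,187, base at 321,250), which agrees with the networks. Moving in to grasp.

>>> step_arm --gripper '[1,1,1]' --linear '[[-0.2,0.05,0.71],[-0.2,0.05,0.71],[-0.2,0.05,0.71]]' --twist '[[0,0,0],[0,0,0],[0,0,0]]'

```text
clock: 4.18
tool_pos: [0.7081, -0.0329, 0.1005]
tcp_rot: [0.654, 0.653, 0.271, -0.269]
wrist_force: [0.4, -0.1, -0.6]
finger_gap: 0.0857
```

>>> step_arm --gripper '[1,1,1,1,1]' --linear '[[0,0,0.42],[0,0,0.42],[0,0,0.42],[0,0,0.42],[0,0,0.42]]' --twist '[[0,0,0],[0,0,0],[0,0,0],[0,0,0],[0,0,0]]'

```text
clock: 4.6
tool_pos: [0.7082, 0.0268, 0.0412]
tcp_rot: [0.654, 0.653, 0.271, -0.27]
wrist_force: [-0.0, 0.1, -0.8]
finger_gap: 0.0854
```

>>> step_arm --gripper '[0.4,0,0,0,0]' --linear '[[0,0,0],[0,0,0],[0,0,0],[0,0,0],[0,0,0]]' --twist '[[0,0,0],[0,0,0],[0,0,0],[0,0,0],[0,0,0]]'

```text
clock: 5.02
tool_pos: [0.7088, 0.026, 0.0427]
tcp_rot: [0.654, 0.653, 0.271, -0.269]
wrist_force: [-0.5, -2.0, 5.7]
finger_gap: 0.0467
```

```bash
python3 - <<'E'
from h import *
where()
o=R.from_quat(ctrl.get_state()['tcp_rot'])
s=ctrl.get_state();M=o.as_matrix();p=(s['tool_pos']-ctrl.pinch_z*M[:,2])*1000
dz=p[2]
plan([(p+[0,0,70],o,25),((608,-250,dz+100),o),((608,-345,dz+75),o),((608,-348,dz+26),o,12)])
E
```

```text
t 5.02 pinch [708.8  12.8  55.9] z [ 0.003  0.706 -0.708] y [ 1.    -0.001  0.002] F [-0.5 -2.   5.7] gap 46.7 j [-0.38  0.93  1.03  0.72  1.54 -0.53]
to [709.  13. 126.] n 3 twist [0.0, 0.0, 0.0]
  lin each [0.41, 0.0, -0.41]
to [ 608. -250.  156.] n 8 twist [0.0, 0.0, 0.0]
  lin each [-0.52, -0.31, -0.65]
to [ 608. -345.  131.] n 3 twist [0.0, 0.0, 0.0]
  lin each [-0.71, 0.0, -0.41]
to [ 608. -348.   82.] n 5 twist [0.0, 0.0, 0.0]
  lin each [-0.18, -0.0, 0.16]
```

>>> step_arm --gripper '[0,0,0]' --linear '[[0.41,0,-0.41],[0.41,0,-0.41],[0.41,0,-0.41]]' --twist '[[0,0,0],[0,0,0],[0,0,0]]'

```text
clock: 5.27
tool_pos: [0.7081, 0.0268, 0.1116]
tcp_rot: [0.654, 0.653, 0.27, -0.27]
wrist_force: [0.5, -0.8, -1.9]
finger_gap: 0.0463
```

>>> step_arm --gripper '[0,0,0,0]' --linear '[[-0.52,-0.31,-0.65],[-0.52,-0.31,-0.65],[-0.52,-0.31,-0.65],[-0.52,-0.31,-0.65]]' --twist '[[0,0,0],[0,0,0],[0,0,0],[0,0,0]]'

```text
clock: 5.6
tool_pos: [0.6578, -0.1067, 0.1261]
tcp_rot: [0.654, 0.653, 0.27, -0.27]
wrist_force: [0.5, -0.1, -1.4]
finger_gap: 0.0465
```

>>> step_arm --gripper '[0,0,0,0]' --linear '[[-0.52,-0.31,-0.65],[-0.52,-0.31,-0.65],[-0.52,-0.31,-0.65],[-0.52,-0.31,-0.65]]' --twist '[[0,0,0],[0,0,0],[0,0,0],[0,0,0]]'

```text
clock: 5.93
tool_pos: [0.608, -0.2394, 0.1409]
tcp_rot: [0.654, 0.653, 0.27, -0.27]
wrist_force: [1.2, 0.2, -2.1]
finger_gap: 0.0462
```

>>> step_arm --gripper '[0,0,0,0]' --linear '[[-0.71,0,-0.41],[-0.71,0,-0.41],[-0.71,0,-0.41],[0,0,0]]' --twist '[[0,0,0],[0,0,0],[0,0,0],[0,0,0]]'

```text
clock: 6.27
tool_pos: [0.6071, -0.3383, 0.112]
tcp_rot: [0.656, 0.651, 0.27, -0.27]
wrist_force: [-1.6, 0.4, -3.5]
finger_gap: 0.0462
```

```bash
python3 - <<'E'
from h import *
where()
T=shot('wrist'); look('wrist',T,['slab','bottle'],n=1);look('wrist',T,['bottle'],'boxes_of',1)
T=shot('scene','s1.png'); look('scene',T,['slab','bottle'],n=1)
o=R.from_quat(ctrl.get_state()['tcp_rot'])
plan([((608,-348,84),ori(45),12)])
E
```

```text
t 6.27 pinch [ 607.1 -351.5  125.2] z [ 0.003  0.707 -0.708] y [ 1.    -0.007 -0.002] F [-1.6  0.4 -3.5] gap 46.2 j [-0.86  0.99  0.66  0.56  2.06 -0.73]
wrist lan bottle 0.6 [ 610 -352   68]
wrist box bottle 0.81 [ 611 -363  156]
scene lan slab 0.63 [ 601 -350   -1]
scene lan bottle 0.89 [ 609 -345   76]
to [ 608 -348   84] n 4 twist [-0.001, 0.004, 0.003]
  lin each [-0.21, -0.01, 0.19]
```

View pics/s1.png

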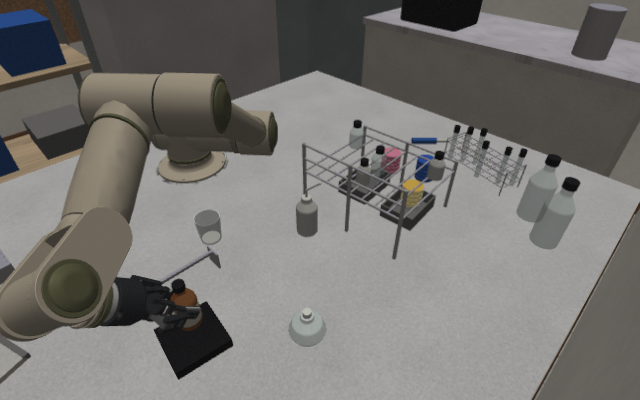

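The bottle is held upright over the slab (bottle at 182,300; slab centred near 193,338). Lowering it.

>>> step_arm --gripper '[0,0,0,0,0]' --linear '[[-0.21,0,0.19],[-0.21,0,0.19],[-0.21,0,0.19],[-0.17,0,0.17],[-0.04,0,0.04]]' --twist '[[0,0,0],[0,0,0],[0,0,0],[0,0,0],[0,0,0]]'

```text
clock: 7.03
tool_pos: [0.6085, -0.3337, 0.0677]
tcp_rot: [0.653, 0.653, 0.271, -0.272]
wrist_force: [-3.8, 1.2, 7.0]
finger_gap: 0.0463
```

>>> step_arm --gripper '[0,0]' --linear '[[-0.03,0,0.03],[0,0,0]]' --twist '[[0,0,0],[0,0,0]]'

```text
clock: 7.2
tool_pos: [0.6086, -0.3338, 0.0678]
tcp_rot: [0.653, 0.653, 0.271, -0.271]
wrist_force: [-2.5, 2.2, 3.5]
finger_gap: 0.0467
```

```bash
python3 - <<'E'
from h import *
where()
E
```

```text
t 7.2 pinch [ 608.6 -347.    81. ] z [-0.001  0.708 -0.706] y [ 1.     0.001 -0.001] F [-2.5  2.2  3.5] gap 46.7 j [-0.85  1.03  0.7   0.54  2.   -0.78]
```

>>> step_arm --gripper '[0.7,1,1,1]' --linear '[[0,0,0],[0,0,0],[0,0,0],[0,0,0]]' --twist '[[0,0,0],[0,0,0],[0,0,0],[0,0,0]]'

```text
clock: 7.53
tool_pos: [0.609, -0.3341, 0.0674]
tcp_rot: [0.654, 0.653, 0.27, -0.27]
wrist_force: [0.1, 0.2, -0.1]
finger_gap: 0.0855
```

>>> step_arm --gripper '[1,1,1,1,1]' --linear '[[0,0,-0.4],[0,0,-0.6],[0,0,-0.8],[0,0,-0.9],[0,0,-0.9]]' --twist '[[0,0,0],[0,0,0],[0,0,0],[0,0,0],[0,0,0]]'

```text
clock: 7.95
tool_pos: [0.6002, -0.4277, 0.1672]
tcp_rot: [0.654, 0.652, 0.271, -0.27]
wrist_force: [-7.4, -0.9, 18.9]
finger_gap: 0.0855
```

```bash
python3 - <<'E'
from h import *
where()
plan([((447,-440,180),ori(40)),])
E
```

```text
t 7.95 pinch [ 600.2 -440.9  180.5] z [ 0.003  0.707 -0.707] y [ 1.    -0.003  0.001] F [-7.4 -0.9 18.9] gap 85.5 j [-0.93  1.11  0.22  0.65  2.37 -0.58]
to [ 447 -440  180] n 5 twist [0.005, -0.167, -0.004]
  lin [[-0.01, -0.77, 0.0], [-0.01, -0.77, 0.0], [-0.01, -0.77, 0.0], [-0.01, -0.77, 0.0], [-0.01, -0.77, 0.0]]
```

>>> step_arm --gripper '[1,1,1,1,1]' --linear '[[0,-0.7,0.05],[0,-0.77,0],[0,-0.77,0],[0,-0.77,0],[0,-0.77,0]]' --twist '[[0,-0.167,0],[0,-0.167,0],[0,-0.167,0],[0,-0.167,0],[0,-0.167,0]]'

```text
clock: 8.37
tool_pos: [0.4484, -0.4255, 0.1648]
tcp_rot: [0.666, 0.664, 0.242, -0.239]
wrist_force: [-0.5, -0.9, 1.0]
finger_gap: 0.0852
```

```bash
python3 - <<'E'
from h import *
where()
T=shot('wrist','w2.png'); look('wrist',T,['hook_grip','hook_blade','hook'],n=2); look('wrist',T,['bottle'],n=1)
T=shot('top'); look('top',T,['bottle','hook_grip','hook_blade'],n=1)
plan([((448,-411,92),ori(40)),((448,-361,34),ori(40),20)])
E
```

```text
t 8.37 pinch [ 448.3 -437.5  179.1] z [ 0.005  0.639 -0.769] y [ 1.    -0.004  0.004] F [-0.5 -0.9  1. ] gap 85.2 j [-1.08  0.82  0.85  0.36  2.08 -1.  ]
wrist lan hook_grip 0.58 [ 449 -365   32]
wrist lan hook_blade 0.81 [ 446 -201    1]
wrist lan hook 0.72 [ 449 -360    5]
wrist lan bottle 0.95 [ 610 -352   27]
top lan bottle 0.55 [ 606 -351   22]
top lan hook_grip 0.84 [ 449 -358   35]
top lan hook_blade 0.9 [ 445 -200   -3]
to [ 448 -411   92] n 3 twist [0.015, 0.01, 0.001]
  lin each [-0.29, -0.03, 0.7]
to [ 448 -361   34] n 4 twist [0.0, 0.0, 0.0]
  lin each [0.01, 0.0, 0.48]
```

View pics/w2.png

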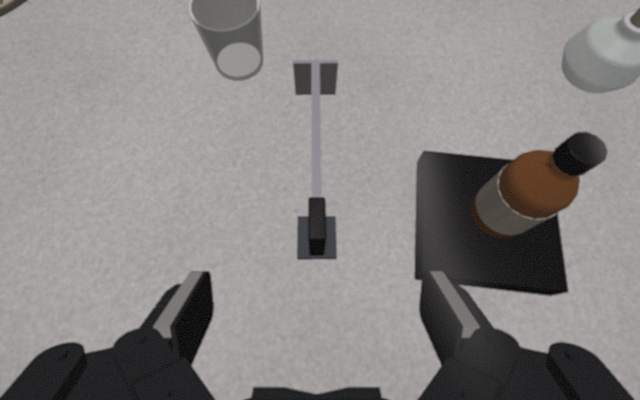

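The hook lies straight ahead, with its handle at pixel (317,225) and its blade at (315,77). The bottle stands upright on the slab. Going in.

>>> step_arm --gripper '[1,1,1]' --linear '[[-0.29,-0.03,0.7],[-0.29,-0.03,0.7],[-0.29,-0.03,0.7]]' --twist '[[0,0,0],[0,0,0],[0,0,0]]'

```text
clock: 9.07
tool_pos: [0.4473, -0.3984, 0.0766]
tcp_rot: [0.666, 0.664, 0.242, -0.239]
wrist_force: [-0.2, 0.4, 0.5]
finger_gap: 0.0853
```

>>> step_arm --gripper '[0.8,0.6,0.6,0.6,0.6]' --linear '[[0,0,0.48],[0,0,0.48],[0,0,0.48],[0,0,0.45],[0,0,0]]' --twist '[[0,0,0],[0,0,0],[0,0,0],[0,0,0],[0,0,0]]'

```text
clock: 9.48
tool_pos: [0.4472, -0.3476, 0.0175]
tcp_rot: [0.665, 0.664, 0.243, -0.242]
wrist_force: [0.2, 0.6, -0.9]
finger_gap: 0.0512
```

```bash
python3 - <<'E'
from h import *
where()
T=shot('wrist'); look('wrist',T,['hook_grip','hook_blade'],n=1)
plan([((448.5,-361,34),ori(40,1,1))])
E
```

```text
t 9.48 pinch [ 447.2 -359.6   31.8] z [ 0.002  0.644 -0.765] y [ 1.    -0.002  0.001] F [ 0.2  0.6 -0.9] gap 51.2 j [-1.03  0.88  1.2   0.34  1.68 -1.1 ]
wrist lan hook_grip 0.88 [ 451 -363   31]
wrist lan hook_blade 0.65 [ 445 -198    3]
to [ 448. -361.   34.] n 1 twist [0.162, 0.045, -0.127]
  lin [[0.03, 0.01, 0.05]]
```

>>> step_arm --gripper '[0.4,0.2,0,0,0]' --linear '[[0.03,0.04,-0.03],[0,0,0],[0,0,0],[0,0,0],[0,0,0]]' --twist '[[0.1,0,-0.13],[0,0,0],[0,0,0],[0,0,0],[0,0,0]]'

```text
clock: 10.05
tool_pos: [0.4491, -0.3508, 0.0221]
tcp_rot: [0.66, 0.67, 0.241, -0.24]
wrist_force: [1.7, -1.7, 4.6]
finger_gap: 0.0134
```

>>> step_arm --gripper '[0,0,0]' --linear '[[0,0,0],[0,0,0],[0,0,0]]' --twist '[[0,0,0],[0,0,0],[0,0,0]]'

```text
clock: 10.3
tool_pos: [0.4491, -0.3508, 0.0221]
tcp_rot: [0.66, 0.67, 0.241, -0.24]
wrist_force: [1.5, -3.0, 5.3]
finger_gap: 0.0133
```

```bash
python3 - <<'E'
from h import *
where()
s=ctrl.get_state();o=R.from_quat(s['tcp_rot']);M=o.as_matrix();p=(s['tool_pos']-ctrl.pinch_z*M[:,2])*1000
plan([(p+[0,0,90],o,25),((672,-105,p[2]+90),o,36)])
E
```

```text
t 10.3 pinch [ 449.2 -362.8   36.5] z [-0.004  0.639 -0.769] y [1.    0.013 0.006] F [ 1.5 -3.   5.3] gap 13.3 j [-1.03  0.87  1.18  0.34  1.7  -1.1 ]
to [ 449. -363.  126.] n 4 twist [0.0, 0.0, 0.0]
  lin each [0.36, 0.0, -0.43]
to [ 672. -105.  126.] n 10 twist [0.0, 0.0, 0.0]
  lin each [0.49, 0.57, 0.41]
```

```bash
python3 - <<'E'
from h import *
o=ori(40,1,.7)
p=[449,-363,126]
import h
s=ctrl.get_state();q=R.from_quat(s['tcp_rot'])
for a,b in [((449,-363,126),(530,-190,126)),((530,-190,126),(671,-100,126))]:
    d=np.subtract(b,a); n=int(np.ceil(np.linalg.norm(d)/36)); print(n,(q.inv().apply(d/n)/40).round(2))
E
```

```text
6 [0.55 0.35 0.46]
5 [0.34 0.71 0.28]
```

>>> step_arm --gripper '[0,0,0,0,0]' --linear '[[0.2,0,-0.24],[0.36,0,-0.43],[0.36,0,-0.43],[0.36,0,-0.43],[0.16,0,-0.19]]' --twist '[[0,0,0],[0,0,0],[0,0,0],[0,0,0],[0,0,0]]'

```text
clock: 10.72
tool_pos: [0.4486, -0.3506, 0.1141]
tcp_rot: [0.66, 0.67, 0.24, -0.239]
wrist_force: [0.9, 0.1, -1.8]
finger_gap: 0.0134
```

>>> step_arm --gripper '[0,0,0,0,0]' --linear '[[0.55,0.35,0.46],[0.55,0.35,0.46],[0.55,0.35,0.46],[0.55,0.35,0.46],[0.55,0.35,0.46]]' --twist '[[0,0,0],[0,0,0],[0,0,0],[0,0,0],[0,0,0]]'

```text
clock: 11.13
tool_pos: [0.5167, -0.2043, 0.111]
tcp_rot: [0.66, 0.67, 0.24, -0.241]
wrist_force: [0.3, -0.1, -2.1]
finger_gap: 0.0133
```

>>> step_arm --gripper '[0,0,0]' --linear '[[0.55,0.35,0.46],[0.34,0.71,0.28],[0.34,0.71,0.28]]' --twist '[[0,0,0],[0,0,0],[0,0,0]]'

```text
clock: 11.38
tool_pos: [0.5868, -0.1393, 0.1117]
tcp_rot: [0.66, 0.67, 0.24, -0.241]
wrist_force: [-0.9, -0.8, -2.6]
finger_gap: 0.0135
```

>>> step_arm --gripper '[0,0,0,0]' --linear '[[0.34,0.71,0.28],[0.34,0.71,0.28],[0.34,0.71,0.28],[0,0,0]]' --twist '[[0,0,0],[0,0,0],[0,0,0],[0,0,0]]'

```text
clock: 11.72
tool_pos: [0.6736, -0.0828, 0.1116]
tcp_rot: [0.658, 0.671, 0.24, -0.241]
wrist_force: [0.6, -0.5, -1.9]
finger_gap: 0.0136
```

```bash
python3 - <<'E'
from h import *
where()
T=shot('wrist','w3.png'); look('wrist',T,['hook_grip','hook_blade','dish_tray_lip','shelf','shelf_guard','dish_tray'],n=1)
for c in ['top','scene']:
    T=shot(c); look(c,T,['hook_grip','hook_blade'],n=1)
E
```

```text
t 11.72 pinch [673.8 -94.7 126. ] z [-0.007  0.64  -0.768] y [1.    0.018 0.005] F [ 0.6 -0.5 -1.9] gap 13.6 j [-0.52  0.83  0.99  0.59  1.7  -0.57]
wrist lan hook_blade 0.92 [671  72  92]
wrist lan shelf 0.77 [602 128  -2]
top lan hook_grip 0.54 [664  66  87]
top lan hook_blade 0.51 [667  65  88]
scene lan hook_grip 0.56 [670 -98 124]
scene lan hook_blade 0.89 [668  67  91]
```

View pics/w3.png

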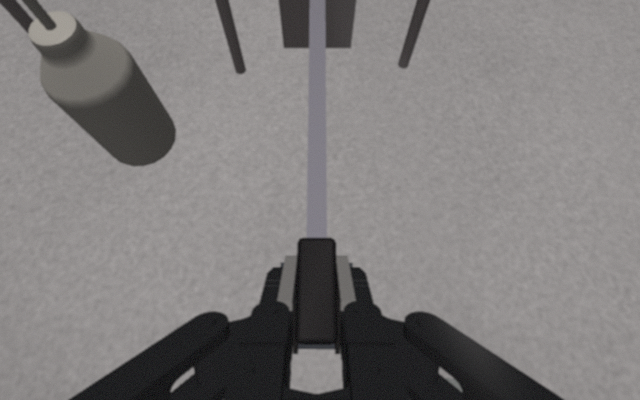

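The hook is level, with its blade over the bay entrance between the legs seen at (238,70) and (403,65). Lowering to entry height and going in.

```bash
python3 - <<'E'
from h import *
o=R.from_quat(ctrl.get_state()['tcp_rot'])
plan([((674,-94.7,92),o,18),((674.5,40,92),o,30),((675,101,92),o,16)])
E
```

```text
to [674. -95.  92.] n 2 twist [0.0, 0.0, 0.0]
  lin each [-0.24, 0.04, 0.37]
to [674.  40.  92.] n 5 twist [0.0, 0.0, 0.0]
  lin each [0.52, 0.01, 0.43]
to [675 101  92] n 4 twist [0.0, 0.0, 0.0]
  lin each [0.29, 0.01, 0.24]
```

>>> step_arm --gripper '[0,0,0]' --linear '[[-0.27,0,0.33],[-0.27,0,0.33],[0,0,0]]' --twist '[[0,0,0],[0,0,0],[0,0,0]]'

```text
clock: 12.62
tool_pos: [0.6699, -0.0862, 0.0752]
tcp_rot: [0.66, 0.669, 0.24, -0.243]
wrist_force: [-0.2, -0.4, -2.4]
finger_gap: 0.0135
```

>>> step_arm --gripper '[0,0,0,0,0]' --linear '[[0.52,0.01,0.43],[0.52,0.01,0.43],[0.52,0.01,0.43],[0.52,0.01,0.43],[0.52,0.01,0.43]]' --twist '[[0,0,0],[0,0,0],[0,0,0],[0,0,0],[0,0,0]]'

```text
clock: 13.03
tool_pos: [0.6714, 0.0495, 0.0798]
tcp_rot: [0.66, 0.67, 0.241, -0.241]
wrist_force: [0.5, -0.1, -1.3]
finger_gap: 0.0128
```

```bash
python3 - <<'E'
from h import *
where()
T=shot('scene','s2.png'); look('scene',T,['hook_blade','dish_tray_lip'],n=1)
T=shot('top'); look('top',T,['hook_blade','dish_tray_lip'],n=1)
o=R.from_quat(ctrl.get_state()['tcp_rot'])
plan([((675,101,92),o,16)])
E
```

```text
t 13.03 pinch [671.5  37.5  94.1] z [-0.004  0.64  -0.768] y [1.    0.013 0.005] F [ 0.5 -0.1 -1.3] gap 12.8 j [-0.34  0.8   1.15  0.65  1.49 -0.51]
scene lan hook_blade 0.63 [672 205  55]
scene lan dish_tray_lip 0.79 [672 246  46]
top lan hook_blade 0.69 [667 319  -1]
top lan dish_tray_lip 0.73 [677 248  43]
to [675 101  92] n 5 twist [0.0, 0.0, 0.0]
  lin each [0.25, 0.02, 0.22]
```

View pics/s2.png

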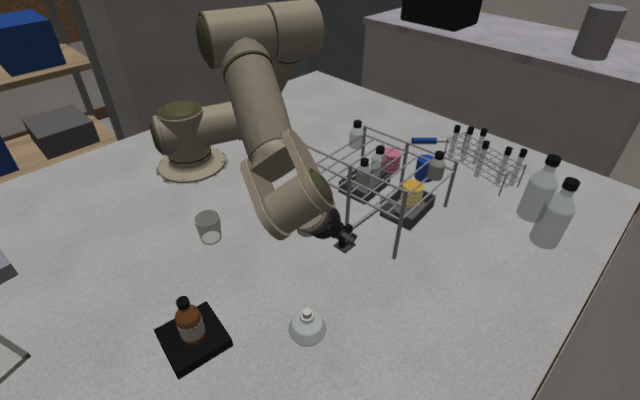

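The hook is under the shelf (handle at 345,243) and the dishes are in place. The arm hides the wash bottle, so I'll check its clearance from the top camera.

```bash
python3 - <<'E'
from h import *
im=snapshot('top'); cv2.imwrite('pics/t2.png',cv2.resize(im[100:300,150:450,::-1],None,fx=2.5,fy=2.5))
E
```

View pics/t2.png

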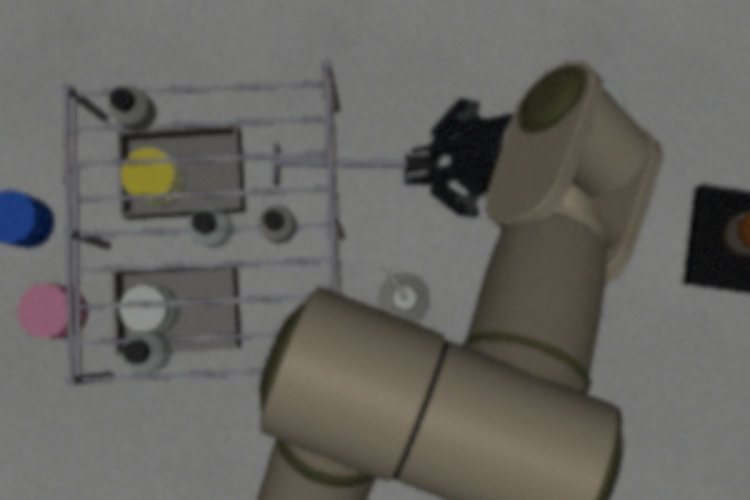

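The arm is clear of the wash bottle (404,297) and the blade (277,163) is lined up with the lip (242,170). Going on past the lip.

>>> step_arm --gripper '[0,0,0,0,0]' --linear '[[0.25,0.01,0.21],[0.25,0.01,0.21],[0.25,0.01,0.22],[0.25,0.01,0.22],[0.2,0.01,0.18]]' --twist '[[0,0,0],[0,0,0],[0,0,0],[0,0,0],[0,0,0]]'

```text
clock: 13.8
tool_pos: [0.6722, 0.114, 0.0775]
tcp_rot: [0.66, 0.67, 0.24, -0.241]
wrist_force: [0.4, 0.2, -2.4]
finger_gap: 0.0137
```

>>> step_arm --gripper '[0,0]' --linear '[[0,0,0],[0,0,0]]' --twist '[[0,0,0],[0,0,0]]'

```text
clock: 13.97
tool_pos: [0.6723, 0.1128, 0.0775]
tcp_rot: [0.659, 0.67, 0.24, -0.241]
wrist_force: [-0.4, -0.0, -1.2]
finger_gap: 0.0129
```

```bash
python3 - <<'E'
from h import *
where()
for c in ['scene','top']:
  T=shot(c); look(c,T,['hook_blade','dish_tray_lip','wash_bottle','dishes'],n=1)
o=R.from_quat(ctrl.get_state()['tcp_rot'])
E
```

```text
t 13.97 pinch [672.4 100.8  91.9] z [-0.006  0.64  -0.768] y [1.    0.015 0.004] F [-0.4 -0.  -1.2] gap 12.9 j [-0.25  0.79  1.18  0.68  1.42 -0.46]
scene lan hook_blade 0.77 [670 268  53]
scene lan dish_tray_lip 0.58 [673 248  46]
scene lan wash_bottle 0.64 [519  57  -2]
scene lan dishes 0.7 [659 346   4]
top lan hook_blade 0.81 [665 266  55]
top lan dish_tray_lip 0.85 [676 246  42]
top lan wash_bottle 0.84 [516  56  -1]
top lan dishes 0.94 [497 454   4]
```

>>> step_arm --gripper '[0,0,0,0,0]' --linear '[[-0.18,0,0.22],[-0.18,0,0.22],[-0.18,0,0.22],[-0.18,0,0.21],[0,0,0]]' --twist '[[0,0,0],[0,0,0],[0,0,0],[0,0,0],[0,0,0]]'

```text
clock: 14.88
tool_pos: [0.6714, 0.1122, 0.029]
tcp_rot: [0.66, 0.669, 0.239, -0.243]
wrist_force: [0.1, 0.9, -2.6]
finger_gap: 0.0135
```

```bash
python3 - <<'E'
from h import *
where()
im=snapshot('wrist')
for c in ['scene','top']:
  T=shot(c,c+'3.png'); look(c,T,['hook_blade','dish_tray_lip'],n=1)
a=cv2.imread('pics/scene3.png')[130:270,280:480]; b=cv2.imread('pics/top3.png')[120:220,170:320]
cv2.imwrite('pics/m3.png',np.vstack([cv2.resize(a,(500,350)),cv2.resize(b,(500,250))]) if 0 else np.vstack([cv2.resize(a,(420,294)),cv2.resize(b,(420,280))]))
E
```

```text
t 14.88 pinch [671.6 100.2  43.3] z [-0.009  0.641 -0.768] y [ 1.     0.013 -0.001] F [ 0.1  0.9 -2.6] gap 13.5 j [-0.25  0.85  1.21  0.68  1.36 -0.51]
scene lan hook_blade 0.65 [671 269   9]
scene lan dish_tray_lip 0.66 [672 244  46]
top lan hook_blade 0.76 [667 263   7]
top lan dish_tray_lip 0.56 [676 250  38]
```

View pics/m3.png

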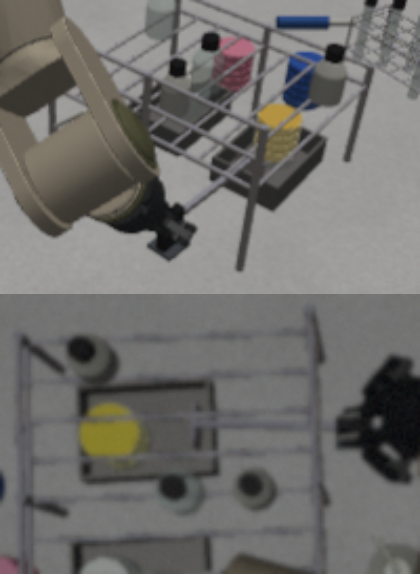

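The blade is inside the tray, just behind its front wall (wall at column 213, blade at 200 in the lower crop). Dragging gently now.

>>> step_arm --gripper '[0,0,0,0,0]' --linear '[[-0.08,0,-0.07],[-0.12,0,-0.1],[-0.15,0,-0.125],[-0.19,0,-0.16],[-0.23,0,-0.19]]' --twist '[[0,0,0],[0,0,0],[0,0,0],[0,0,0],[0,0,0]]'

```text
clock: 15.65
tool_pos: [0.6731, 0.0713, 0.0325]
tcp_rot: [0.66, 0.67, 0.241, -0.241]
wrist_force: [0.1, 3.9, -1.6]
finger_gap: 0.0132
```

>>> step_arm --gripper '[0,0,0,0,0]' --linear '[[-0.23,-0.01,-0.19],[-0.23,-0.01,-0.19],[-0.23,-0.01,-0.19],[-0.23,-0.01,-0.19],[-0.23,-0.01,-0.19]]' --twist '[[0,0,0],[0,0,0],[0,0,0],[0,0,0],[0,0,0]]'

```text
clock: 16.07
tool_pos: [0.672, 0.0108, 0.0323]
tcp_rot: [0.66, 0.67, 0.241, -0.241]
wrist_force: [0.4, 4.6, -1.2]
finger_gap: 0.0138
```

```bash
python3 - <<'E'
from h import *
where()
for c in ['scene','top']:
  T=shot(c); look(c,T,['hook_blade','dish_tray_lip','dish_tray','dishes'],n=1)
E
```

```text
t 16.07 pinch [672.1  -1.2  46.7] z [-0.005  0.64  -0.768] y [1.    0.013 0.004] F [ 0.4  4.6 -1.2] gap 13.8 j [-0.4   0.87  1.15  0.63  1.46 -0.6 ]
scene lan hook_blade 0.77 [667 161  11]
scene lan dish_tray_lip 0.89 [672 155  45]
scene lan dish_tray 0.68 [675 226  -3]
scene lan dishes 0.81 [663 259   6]
top lan hook_blade 0.51 [666 164   7]
top lan dish_tray_lip 0.54 [664 255   3]
top lan dish_tray 0.81 [672 227  -3]
top lan dishes 0.94 [604 503   3]
```

>>> step_arm --gripper '[0,0,0,0,0]' --linear '[[-0.23,-0.03,-0.19],[-0.23,-0.03,-0.19],[-0.23,-0.03,-0.19],[-0.23,-0.03,-0.19],[-0.23,-0.03,-0.19]]' --twist '[[0,0,0],[0,0,0],[0,0,0],[0,0,0],[0,0,0]]'

```text
clock: 16.98
tool_pos: [0.6667, -0.0491, 0.032]
tcp_rot: [0.66, 0.67, 0.241, -0.241]
wrist_force: [1.1, 4.2, -1.0]
finger_gap: 0.0133
```

>>> step_arm --gripper '[0,0,0,0,0]' --linear '[[-0.23,-0.03,-0.19],[-0.23,-0.03,-0.19],[-0.23,-0.02,-0.19],[-0.18,-0.01,-0.15],[-0.1,0,-0.083]]' --twist '[[0,0,0],[0,0,0],[0,0,0],[0,0,0],[0,0,0]]'

```text
clock: 17.4
tool_pos: [0.6638, -0.0996, 0.0318]
tcp_rot: [0.66, 0.67, 0.241, -0.241]
wrist_force: [0.5, 5.8, -0.9]
finger_gap: 0.0134
```

```bash
python3 - <<'E'
from h import *
where()
for c in ['scene','top']:
  T=shot(c,c+'4.png'); look(c,T,['hook_blade','dish_tray_lip','dish_tray','dishes','shelf','shelf_guard','lamp'],n=1)
T=shot('wrist'); look('wrist',T,['dish_tray_lip','dish_tray','shelf','shelf_guard'],n=1)
a=cv2.imread('pics/scene4.png')[130:360,240:480]; b=cv2.imread('pics/top4.png')[120:220,170:420]
cv2.imwrite('pics/m4.png',np.vstack([cv2.resize(a,(400,383)),cv2.resize(b,(400,160))]))
E
```

```text
t 17.4 pinch [ 663.9 -111.6   46.1] z [-0.005  0.64  -0.768] y [1.    0.012 0.004] F [ 0.5  5.8 -0.9] gap 13.4 j [-0.54  0.91  1.06  0.58  1.58 -0.68]
scene lan hook_blade 0.66 [662  52  11]
scene lan dish_tray_lip 0.82 [666  44  45]
scene lan dish_tray 0.64 [668 118  -4]
scene lan dishes 0.75 [655 148   3]
scene lan shelf 0.62 [599 134   0]
scene lan shelf_guard 0.84 [602 127 208]
scene lan lamp 0.72 [ 756 -169   -3]
top lan hook_blade 0.59 [655  55   8]
top lan dish_tray_lip 0.78 [667  46  42]
top lan dish_tray 0.78 [666 119  -2]
top lan dishes 0.8 [501 458   0]
top lan shelf 0.81 [602 130   1]
top lan shelf_guard 0.83 [599 130 208]
top lan lamp 0.85 [ 753 -170   -1]
wrist lan dish_tray_lip 0.93 [665  50  39]
wrist lan shelf_guard 0.19 [ 665 -111   41]
```

View pics/m4.png

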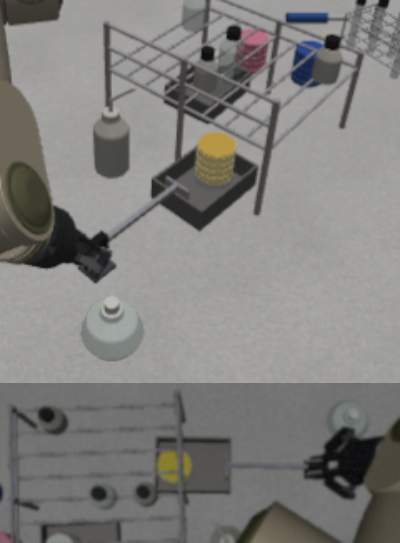

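The tray is out with its dishes upright, centre at y≈118 against a shelf front at y≈130. I'll pull a little farther for margin, veering away from the lamp.

>>> step_arm --gripper '[0,0,0,0]' --linear '[[-0.1,-0.06,-0.08],[-0.1,-0.06,-0.08],[-0.08,-0.04,-0.07],[0,0,0]]' --twist '[[0,0,0],[0,0,0],[0,0,0],[0,0,0]]'

```text
clock: 18.78
tool_pos: [0.6574, -0.1137, 0.0316]
tcp_rot: [0.66, 0.669, 0.241, -0.241]
wrist_force: [-0.1, -0.8, -2.0]
finger_gap: 0.013
```

```bash
python3 - <<'E'
from h import *
where()
for c in ['scene','top']:
  T=shot(c); look(c,T,['dish_tray_lip','dish_tray','lamp'],n=1)
s=ctrl.get_state();o=R.from_quat(s['tcp_rot']);M=o.as_matrix();p=(s['tool_pos']-ctrl.pinch_z*M[:,2])*1000
plan([(p+[0,3,0],o),(p+[0,3,75],o,20),((500,-250,p[2]+75),o,35),((460,-330,p[2]+60),o),((460,-330,45),o,18)])
E
```

```text
t 18.78 pinch [ 657.4 -125.7   46. ] z [-0.005  0.64  -0.768] y [1.    0.012 0.004] F [-0.1 -0.8 -2. ] gap 13.0 j [-0.57  0.91  1.07  0.57  1.59 -0.69]
scene lan dish_tray_lip 0.71 [660  33  45]
scene lan dish_tray 0.92 [664 101  -4]
scene lan lamp 0.88 [ 757 -171   -2]
top lan dish_tray_lip 0.67 [662  34  43]
top lan dish_tray 0.81 [660 107  -1]
top lan lamp 0.65 [ 756 -171   -5]
to [ 658. -122.   46.] n 1 twist [0.0, 0.0, 0.0]
  lin each [0.06, 0.0, 0.05]
to [ 658. -122.  121.] n 4 twist [0.0, 0.0, 0.0]
  lin each [0.3, 0.0, -0.36]
to [ 500. -250.  121.] n 6 twist [0.0, 0.0, 0.0]
  lin each [-0.4, -0.66, -0.34]
to [ 460. -330.  106.] n 3 twist [0.0, 0.0, 0.0]
  lin each [-0.59, -0.34, -0.33]
to [ 460 -330   45] n 4 twist [0.0, 0.0, 0.0]
  lin each [-0.24, -0.0, 0.29]
```

>>> step_arm --gripper '[0,0,0,0,0]' --linear '[[0.06,0,0.05],[0.3,0,-0.36],[0.3,0,-0.36],[0.3,0,-0.36],[0.3,0,-0.36]]' --twist '[[0,0,0],[0,0,0],[0,0,0],[0,0,0],[0,0,0]]'

```text
clock: 19.6
tool_pos: [0.6572, -0.1091, 0.1074]
tcp_rot: [0.66, 0.67, 0.24, -0.241]
wrist_force: [-0.1, 0.2, -2.0]
finger_gap: 0.013
```

>>> step_arm --gripper '[0,0,0]' --linear '[[-0.4,-0.66,-0.34],[-0.4,-0.66,-0.34],[-0.4,-0.66,-0.34]]' --twist '[[0,0,0],[0,0,0],[0,0,0]]'

```text
clock: 19.85
tool_pos: [0.578, -0.1734, 0.1072]
tcp_rot: [0.659, 0.67, 0.24, -0.241]
wrist_force: [-0.6, -0.6, -1.9]
finger_gap: 0.0133
```

>>> step_arm --gripper '[0,0,0]' --linear '[[-0.4,-0.66,-0.34],[-0.4,-0.66,-0.34],[-0.4,-0.66,-0.34]]' --twist '[[0,0,0],[0,0,0],[0,0,0]]'

```text
clock: 20.1
tool_pos: [0.4993, -0.238, 0.1074]
tcp_rot: [0.66, 0.67, 0.241, -0.241]
wrist_force: [1.2, 0.5, -1.8]
finger_gap: 0.0134
```

>>> step_arm --gripper '[0,0,0,0]' --linear '[[-0.59,-0.34,-0.33],[-0.59,-0.34,-0.33],[-0.59,-0.34,-0.33],[0,0,0]]' --twist '[[0,0,0],[0,0,0],[0,0,0],[0,0,0]]'

```text
clock: 20.43
tool_pos: [0.4589, -0.3221, 0.091]
tcp_rot: [0.662, 0.668, 0.24, -0.24]
wrist_force: [0.2, 0.5, -2.5]
finger_gap: 0.0132
```

```bash
python3 - <<'E'
from h import *
where()
T=shot('wrist'); look('wrist',T,['hook_blade','bottle','beaker'],n=1)
T=shot('scene'); look('scene',T,['hook_blade','hook_grip','dishes','dish_tray','wash_bottle'],n=1)
s=ctrl.get_state();o=R.from_quat(s['tcp_rot'])
plan([((460,-330,40),o,18)])
E
```

```text
t 20.43 pinch [ 458.9 -334.   105.4] z [-0.002  0.639 -0.769] y [1.    0.008 0.004] F [ 0.2  0.5 -2.5] gap 13.2 j [-0.99  0.77  1.19  0.36  1.78 -1.03]
wrist lan hook_blade 0.73 [ 456 -167   72]
wrist lan beaker 0.58 [ 459 -333   68]
scene lan hook_blade 0.96 [ 459 -162   72]
scene lan hook_grip 0.65 [ 459 -326  101]
scene lan dishes 0.82 [654 135   5]
scene lan dish_tray 0.85 [662 102  -2]
scene lan wash_bottle 0.62 [519  53  -2]
to [ 460 -330   40] n 4 twist [0.0, 0.0, 0.0]
  lin each [-0.27, -0.01, 0.32]
```

>>> step_arm --gripper '[0,0,0,0,0]' --linear '[[-0.27,0,0.33],[-0.27,0,0.33],[-0.27,0,0.33],[-0.2,0,0.25],[-0.04,0,0.05]]' --twist '[[0,0,0],[0,0,0],[0,0,0],[0,0,0],[0,0,0]]'

```text
clock: 21.35
tool_pos: [0.4608, -0.3162, 0.0237]
tcp_rot: [0.66, 0.669, 0.241, -0.242]
wrist_force: [-0.4, -0.1, -0.9]
finger_gap: 0.0131
```

>>> step_arm --gripper '[0]' --linear '[[0,0,0]]' --twist '[[0,0,0]]'

```text
clock: 21.43
tool_pos: [0.4611, -0.3167, 0.0251]
tcp_rot: [0.66, 0.67, 0.241, -0.242]
wrist_force: [1.4, 0.7, -2.7]
finger_gap: 0.0134
```

```bash
python3 - <<'E'
from h import *
where()
E
```

```text
t 21.43 pinch [ 461.2 -328.7   39.5] z [-0.006  0.641 -0.767] y [1.    0.013 0.004] F [ 1.4  0.7 -2.7] gap 13.4 j [-0.98  0.85  1.24  0.36  1.66 -1.08]
```

>>> step_arm --gripper '[0,0,0]' --linear '[[-0.02,0,0.03],[-0.02,0,0.03],[0,0,0]]' --twist '[[0,0,0],[0,0,0],[0,0,0]]'

```text
clock: 21.68
tool_pos: [0.4613, -0.3169, 0.0232]
tcp_rot: [0.66, 0.67, 0.24, -0.24]
wrist_force: [0.8, 0.2, -1.8]
finger_gap: 0.0134
```

```bash
python3 - <<'E'
from h import *
where()
E
```

```text
t 21.68 pinch [ 461.4 -328.9   37.5] z [-0.005  0.639 -0.769] y [1.    0.013 0.005] F [ 0.8  0.2 -1.8] gap 13.4 j [-0.98  0.85  1.24  0.36  1.65 -1.08]
```

>>> step_arm --gripper '[0,0]' --linear '[[-0.02,0,0.03],[0,0,0]]' --twist '[[0,0,0],[0,0,0]]'

```text
clock: 21.85
tool_pos: [0.4614, -0.3169, 0.0221]
tcp_rot: [0.66, 0.67, 0.241, -0.24]
wrist_force: [0.3, -0.6, 4.3]
finger_gap: 0.0133
```

>>> step_arm --gripper '[0.3,0.6,0.6,0.6,0.6]' --linear '[[0,0,0],[0,0,0],[0,0,0],[0,0,0],[0,0,0]]' --twist '[[0,0,0],[0,0,0],[0,0,0],[0,0,0],[0,0,0]]'

```text
clock: 22.27
tool_pos: [0.4612, -0.3165, 0.0212]
tcp_rot: [0.66, 0.67, 0.241, -0.241]
wrist_force: [-0.7, -0.3, 0.3]
finger_gap: 0.0512
```

>>> step_arm --gripper '[0.6,0.6,0.6,0.6,0.6]' --linear '[[0,0,-0.3],[0,0,-0.6],[0,0,-0.8],[0,0,-0.9],[0,0,0]]' --twist '[[0,0,0],[0,0,0],[0,0,0],[0,0,0],[0,0,0]]'

```text
clock: 22.68
tool_pos: [0.4622, -0.3877, 0.1055]
tcp_rot: [0.661, 0.671, 0.24, -0.236]
wrist_force: [0.5, -1.2, 0.5]
finger_gap: 0.051
```

```bash
python3 - <<'E'
from h import *
where()
N=['dish_tray','dish_tray_lip','dishes','jar_tray','hook','hook_grip','hook_blade','bottle','wash_bottle','lamp','beaker','shelf']
for c in ['scene','top']:
  T=shot(c,c+'5.png'); look(c,T,N,n=1)
a=cv2.imread('pics/scene5.png')[100:400,100:500]; cv2.imwrite('pics/m5.png',np.vstack([cv2.resize(a,(533,400)),cv2.resize(cv2.imread('pics/top5.png')[100:300,150:500],(350,200))[:,:].copy() if 0 else cv2.resize(cv2.imread('pics/top5.png')[110:260,150:550],(533,200))]))
E
```

```text
t 22.68 pinch [ 462.2 -399.6  120. ] z [ 0.     0.633 -0.774] y [1.    0.011 0.009] F [ 0.5 -1.2  0.5] gap 51.0 j [-1.04  0.83  1.    0.35  1.91 -1.04]
scene lan dish_tray 0.96 [662 105   0]
scene lan dish_tray_lip 0.82 [660  32  44]
scene lan dishes 0.81 [651 135   7]
scene lan jar_tray 0.73 [507 319  -1]
scene lan hook 0.96 [ 465 -333   -1]
scene lan hook_grip 0.92 [ 461 -326   32]
scene lan hook_blade 0.58 [ 455 -164    1]
scene lan bottle 0.88 [ 610 -348   30]
scene lan wash_bottle 0.75 [517  52  -1]
scene lan lamp 0.76 [ 756 -170    3]
scene lan beaker 0.94 [ 363 -155    5]
scene lan shelf 0.86 [598 130  -1]
top lan dish_tray 0.87 [659 103  -2]
top lan dish_tray_lip 0.84 [663  36  39]
top lan dishes 0.73 [652 139   7]
top lan jar_tray 0.92 [508 318   4]
top lan hook 0.54 [ 456 -330   -2]
top lan hook_grip 0.61 [ 463 -325   32]
top lan hook_blade 0.59 [ 458 -163   -3]
top lan bottle 0.56 [ 602 -348   25]
top lan wash_bottle 0.89 [517  51   2]
top lan lamp 0.72 [ 753 -167   -1]
top lan beaker 0.71 [ 362 -150   -1]
top lan shelf 0.88 [600 127  -1]
```

View pics/m5.png

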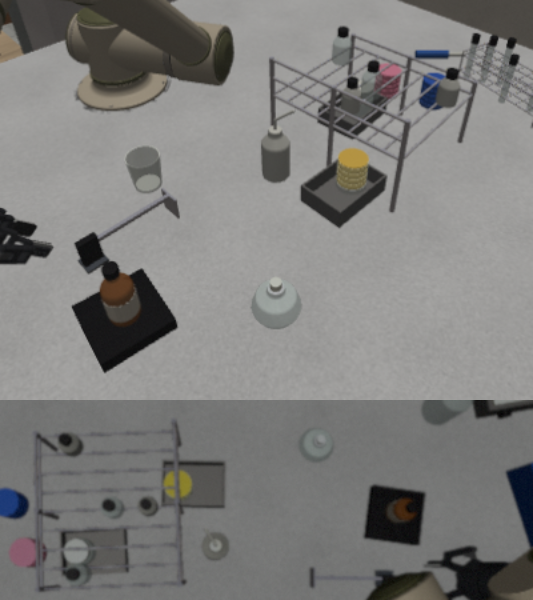

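The final picture shows the bottle upright on the slab, the hook on its feet clear of the tray, and the tray out with its dishes stacked. Nothing else has moved. Handing in.

```bash
python3 -c "
from h import *
print(workorder.finish_job())"
```

```text
the job is handed in; nothing more can be done
None
```

The job is done and handed in at about 23 s on the robot's clock. I stood the amber bottle upright on the slab, then dragged the tray out with the hook and no fingers on it. Last, I set the hook back on its feet near its old place.

- **Tray:** its centre is at y ≈ 104 mm and the shelf front at y ≈ 129 mm, so it is about 25 mm past half out. The dishes still stand upright in it.
- **Bottle:** it stands near the middle of the slab, at about (606, −348) mm.
- **Hook:** handle and blade both read at bench level to within a few mm. The blade is about 200 mm in front of the tray.
- **Bystanders:** the jar tray, wash bottle, lamp and beaker read within a few mm of where they were first seen.
- **Forces:** the highest reading at the end of a move was about 20 N, in free air. It came while backing off the slab, when joint 3 reached about 0.22, the end of its range. Readings while dragging were under 6 N.

None of the last checks failed. The two cameras disagreed by a few mm on some positions. During the work the networks gave some wrong hits, such as look-alike dishes, and I set those aside after looking at the pictures. I viewed 10 pictures.

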